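# Zero the gauge and send the reading

## Robot

A 6-joint arm with a two-finger parallel gripper is mounted at the origin on the work surface. World frame = base frame: x ahead of the robot, y to its left, z up, the work surface at z = 0. Lengths are in mm, angles in rad, forces in N, time in s.
With the tool pointing down it reaches from about 400 to 925 mm from the base axis. Payload 12.5 kg.
Tool frame: the origin (TCP) lies where the fingers leave the gripper's body, on its centre line; the fingertips stand 78 mm ahead of it and the grasp point (between the pads) lies 59 mm ahead of it (env.tip_extent is the distance from the TCP to the fingertips, in mm); z points along the fingers, y is the direction in which the jaws open and shut (so a half turn about z gives the same grasp; the last joint's range is limited). The gripper opens to 95 mm and grips with 3 to 60 N. Pads are 20 mm wide; open, the fingers measure 119 mm over their backs; the gripper's body (75 mm by 180 mm) begins 59 mm behind the grasp point.
Start: joints at [1.201, 0.491, 1.559, -0, 1.092, -0.106], TCP at [162.949, 603.395, 292.261] pointing down, gripper open.
Joint ranges: [-3.1, 3.1], [-0.84, 2.19], [0.05, 2.79], [-1.13, 4.28], [0.06, 2.93], [-2.69, 2.69]. Speed limits (rad/s): [2.22, 2.22, 2.79, 3.14, 3.14, 3.14].

## Interface

Orientations are given as [roll, pitch, yaw] about the fixed x, y, z axes, in that order (R = Rz(yaw) Ry(pitch) Rx(roll)).
In Python, from cell import env gives the robot as it stands. The module is installed in compiled form; this text tells all that it offers.
- The arm moves only by the tool play_rows, never from a script. Its argument "targets" is a list of rows, each an object with "linear": the shift along the tool's x, y, z in mm, a list of three; "turn": the turn about the tool's z in rad. A call has 1 to 20 rows; each row is the pose to reach, as a shift and turn from the pose commanded when the call began, along the tool's axes at that moment; what a row does not reach only later rows make up. A row lasts 1/8 s, in which the tool goes at most 62.5 mm and 10.7 degrees, less where a joint would pass 70% of its speed; a pose out of reach is approached as far as the arm can. A call with a gripper value outside its range is refused whole. "hand" is the finger opening in mm, from 0 to 95.1, set as the call begins (left out, the last holds). The fingers move at their own pace and stop on an object; the grip force is fixed at half the most. Time passes only in rows, so rows that repeat a pose let the fingers close. It gives the time, the measured TCP pose, the force and the opening at its end, in the units of the state.
- env.state(): the state, without advancing time (a new reading comes with each control period).
- env.read_camera(name): name is "side" or "top"; returns (picture, depth): 400x640x3 uint8, red, green, blue; 400x640 float32, mm along the optical axis (not along the pixel's ray), 0 where there is no reading.
- env.camera_params(name): a dict with "fx", "fy", "cx", "cy" (pixels), "R" (3x3) and "t" (3): a world point X has camera coordinates R X + t. Camera axes: x right, y down, z forward; pixel columns grow to the right and rows downward; lengths in mm; the calibration is good to about 2 mm. A picture is of the moment at which its call begins. camera_params takes no time and is no camera call.
- env.job_done(): hands the job in, once; it reports no verdict.
The state is a dict: "t": time; "joints": joint angles; "qvel": joint speeds; "tau": joint torques, N m; "eef_pos": TCP position; "tcp_rot": TCP orientation; "ft_force": force on the tool from outside, world axes, zero at the start; "moment": the same for the moment, N m; "opening": opening from 0.0 (shut) to 1.0 (fully open).
Only numpy, scipy, OpenCV 4.12 (cv2) and the standard library are available. Lean on these libraries where they do the work, as an engineer would, in place of code of your own. Each camera call takes 0.05 s, during which the arm holds its last target.

## Task

Zero the bench gauge and send its reading: with the fingertips, gently press the long bar-shaped key on the readout console right down, keep it down for a good second and let it come up, then press the large round key right down and let it come up. Do not press any other key, and do not pick up or disturb the steel ring among the keys or anything else lying about.

Things in the scene. Friction and masses are not known exactly. Their poses are not given: they have to be found in the camera images.
- console: grey bench readout console with a flat top, fixed to the table, 220 (x) x 250 (y) x 50 mm high; origin at the centre of its underside, z up; a dark 200 mm long display strip, 3 mm high, runs along its far (+x) edge. In front of it are six places in two rows of three, 71 mm apart along x and 75 mm along y: five white keys of different shapes and one loose steel ring, in any arrangement; each key stands in a black bezel 4 mm high
- bar_top (a point): the long bar-shaped key, 16 (console x) x 48 (console y) mm, its top 16 mm above the console's top. Spring-loaded: it travels 8 mm straight down, needs about 1 N to start and 5 N at the bottom (about 3.5 N at 5 mm), and springs back up when let go. Point at the centre of its top face when up (it moves with the key); z is up, x and y are the console's x and y. 
- bar_key (a joint): how far the bar key is pressed: 0 up, 0.008 m fully down
- biground_top (a point): the large round mushroom-shaped key, head diameter 34 mm, its flat top 22 mm above the console's top. Spring-loaded: it travels 8 mm straight down, needs about 1 N to start and 5 N at the bottom (about 3.5 N at 5 mm), and springs back up when let go. Point at the centre of its top face when up (it moves with the key); z is up, x and y are the console's x and y. 
- biground_key (a joint): how far the large round key is pressed: 0 up, 0.008 m fully down
- square_top (a point): the square key, 26 x 26 mm, not to be pressed; centre of its top face, 16 mm above the console's top
- square_key (a joint): the square key, 26 x 26 mm: how far it is pressed, 0 up, 0.008 m fully down
- small1_top (a point): one of two small round keys, diameter 18 mm, not to be pressed; centre of its top face, 16 mm above the console's top
- small1_key (a joint): one of two small round keys, diameter 18 mm: how far it is pressed, 0 up, 0.008 m fully down
- small2_top (a point): the other small round key, diameter 18 mm, not to be pressed; centre of its top face, 16 mm above the console's top
- small2_key (a joint): the other small round key, diameter 18 mm: how far it is pressed, 0 up, 0.008 m fully down
- ring: the loose steel setting ring lying flat on the console in the place of a key, outer diameter 40, hole 20, height 16 mm; not to be disturbed; origin at the centre of its underside
- notes: loose pad of notes 76 x 76 x 18 mm on the table beside the console; not to be disturbed; origin at the centre of its underside
- master: loose upright steel cylinder, diameter 24, height 60 mm, on the table beside the console; not to be disturbed; origin at the centre of its underside
- block: loose gauge block on end, 35 x 9 x 50 mm high, on the table by the console's near edge; not to be disturbed; origin at the centre of its underside
- plug: loose plug gauge (bar, diameter 16, length 150 mm) lying on the table by the console's near edge; not to be disturbed; origin at the middle of its length, on the underside
- scissors: loose scissors lying on the table beside the console, 175 mm long, 9 mm high; not to be disturbed; origin at the blades' pivot, on the underside

How it is judged (in metres and radians):
On the way, in this order (a step that is already met when the one before it is completed fails the run):
1. the fingers hold the bar key at least 5 mm down for 0.8 s, with the large round key up (value of joint bar_key above 0.005 m and value of joint biground_key below 0.0015 m and contact force between the fingers and bar_key above 0.3 N), for 0.8 s.
2. the bar key has come up again (value of joint each of bar_key, biground_key below 0.0015 m), for 0.1 s.
3. the fingers press the large round key at least 5 mm down, with the bar key up (value of joint biground_key above 0.005 m and value of joint bar_key below 0.0015 m and contact force between the fingers and biground_key above 0.3 N), for 0.1 s.
At the end, for the whole second after the job is handed in: all five keys are up (within 1.5 mm) and the ring and the other loose things are at rest within 10 mm of where they began (all of step 2 and value of joint each of square_key, small1_key, small2_key below 0.0015 m and distance of each of ring, notes, master, block, plug, scissors from where it was at the start of the episode below 0.01 m and linear speed of each of ring, notes, master, block, plug, scissors below 0.02 m/s); the robot touches nothing.
It fails at once if a key other than the bar and the large round one is pressed more than 2.5 mm (value of joint any of square_key, small1_key, small2_key above 0.0025 m).
It fails at once if the bar or large round key is pushed harder than 25 N (contact force between any of the fingers, the arm and bar_key above 25 N or contact force between any of the fingers, the arm and biground_key above 25 N).
It fails at once if the ring or another loose thing is lifted or moved more than 10 mm (distance of any of ring, notes, master, block, plug, scissors from where it was at the start of the episode above 0.01 m).
It also fails if it takes over 38 s, if anything falls off the work surface, if the arm or the gripper's body presses on something with over 40 N, if the wrist force passes 120 N, or if a joint passes its speed limit or range.

## Working session

There is one attempt and no reset: what is moved stays moved. The work goes in short steps, Python scripts to look and compute and a tool call to move; the robot and the scene stay as the last step left them, time stands still between calls to the robot, and variables do not carry over. Pictures are saved under pics/ and viewed, and the job is handed in when it is done.

Besides the shell and the picture viewer there is one more tool, called after "Emit:" in YAML: its name, and indented under it one key for each argument. play_rows: Moves the arm, as the interface text tells. Its arguments: {"type":"object","properties":{"targets":{"type":"array","items":{"type":"object","properties":{"linear":{"type":"array","items":{"type":"number"}},"turn":{"type":"number"}}}},"hand":{"type":"number"}},"required":["targets"]}

```bash
mkdir -p pics; python3 - <<'E'
from cell import env
import cv2, numpy as np
print(env.state(), env.tip_extent)
for n in ("side","top"):
    p,d=env.read_camera(n); cv2.imwrite(f"pics/{n}0.png",p[:,:,::-1]); np.savez(f"{n}0.npz",p=p,d=d)
    print(n,env.camera_params(n))
E
```

```text
{'t': 0.0, 'joints': array([ 1.20142999e+00,  4.91536508e-01,  1.55946412e+00,  3.75014994e-06,
        1.09169210e+00, -1.05595817e-01]), 'qvel': array([ 0.00103434, -0.00030736, -0.00024901,  0.00053344,  0.00078125,
       -0.00065394]), 'tau': array([ 3.08486648e-03, -6.12647009e+01, -2.58176583e+01,  6.93307095e-02,
        4.82299842e-02, -1.47752353e-04]), 'eef_pos': array([162.86670702, 603.23599028, 291.67096992]), 'tcp_rot': array([-3.14049906e+00, -1.19254871e-04,  2.87782034e+00]), 'ft_force': array([ 0.25139636, -1.3676948 ,  0.70014271]), 'moment': array([ 0.02655264, -0.0006688 ,  0.00983603]), 'opening': 0.998639566290306} 77.60000000000001
side {'fx': 402.22652533242587, 'fy': 402.22652533242587, 'cx': 318.3021666534846, 'cy': 203.41923693554241, 'R': array([[-8.83745945e-01, -4.67966482e-01,  6.90439406e-04],
       [-2.61753592e-01,  4.93092669e-01, -8.29665401e-01],
       [ 3.87915149e-01, -7.33394158e-01, -5.58260554e-01]]), 't': array([514.98284324, 174.56256999, 655.35245324])}
top {'fx': 481.0984648823783, 'fy': 481.0984648823783, 'cx': 314.15817009202965, 'cy': 203.7710595663624, 'R': array([[ 4.97516617e-03, -9.99644978e-01, -2.61756756e-02],
       [-9.84988217e-01, -3.82140091e-04, -1.72621166e-01],
       [ 1.72549879e-01,  2.66415510e-02, -9.84640425e-01]]), 't': array([  74.22232048,  537.62261891, 1162.95808389])}
```

View pics/top0.png

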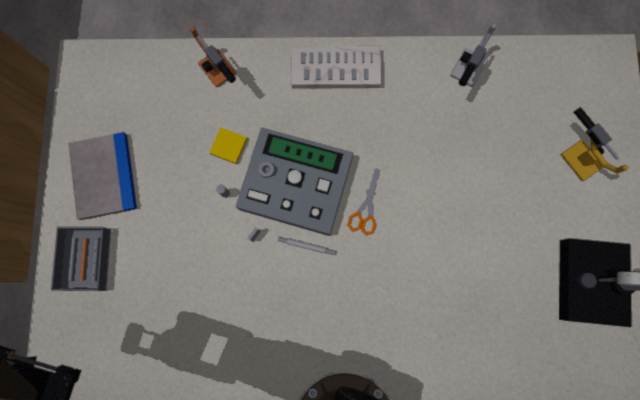

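View pics/side0.png

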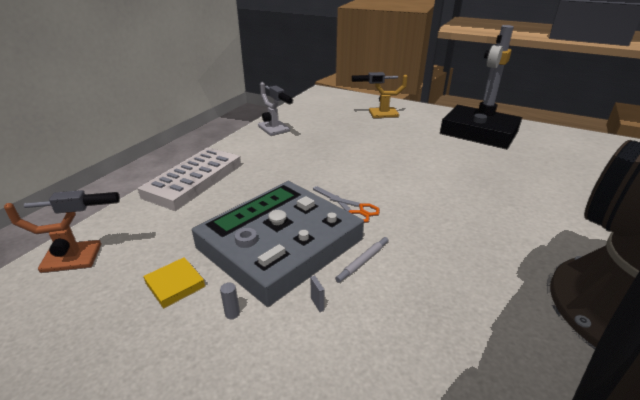

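The top view shows the bar key at about (258,197), the large round key at (295,177), the ring at (267,170), the square key at (323,186) and the small keys at (287,204) and (315,212). In the side view the bar is at about (271,256) and the round key at (278,217). Next I'll measure them.

```bash
cat > h.py <<'E'
import numpy as np, cv2
from cell import env
C={n:env.camera_params(n) for n in("side","top")}
def P(n):
    c=C[n];K=np.array([[c['fx'],0,c['cx']],[0,c['fy'],c['cy']],[0,0,1]]);return K@np.c_[c['R'],c['t']]
def tri(ps,pt):
    X=cv2.triangulatePoints(P('side'),P('top'),np.float64(ps).reshape(2,1),np.float64(pt).reshape(2,1))[:,0];return X[:3]/X[3]
def proj(n,X):
    x=P(n)@np.append(X,1);return x[:2]/x[2]
def ray(n,uv,z):
    c=C[n];d=c['R'].T@np.array([(uv[0]-c['cx'])/c['fx'],(uv[1]-c['cy'])/c['fy'],1]);o=-c['R'].T@c['t'];return o+d*(z-o[2])/d[2]
def dep(n,uv,z):
    c=C[n];return c['R'].T@(np.array([(uv[0]-c['cx'])/c['fx'],(uv[1]-c['cy'])/c['fy'],1])*z-c['t'])
E
python3 - <<'E'
from h import *
S={n:np.load(n+'0.npz') for n in C}
box={'top':(235,150,345,225),'side':(225,190,350,272)}
for n in C:
    p=S[n]['p'];d=S[n]['d'];x0,y0,x1,y1=box[n]
    m=np.zeros(p.shape[:2],np.uint8);r=p[y0:y1,x0:x1].astype(int)
    m[y0:y1,x0:x1]=(r.min(2)>(165 if n=='side' else 165))
    k,l,st,ce=cv2.connectedComponentsWithStats(m)
    for i in range(1,k):
        if st[i,4]>8:
            v,u=np.where(l==i);
            W=np.array([dep(n,(a,b),d[b,a]) for a,b in zip(u,v) if d[b,a]>0])
            print(n,ce[i].round(2),st[i],np.median(W,0).round(1), W.mean(0).round(1))
    crop=p[y0-25:y1+25,x0-25:x1+25,::-1];cv2.imwrite(f'pics/{n}crop.png',cv2.resize(crop,None,fx=4.4,fy=4.4,interpolation=cv2.INTER_CUBIC))
# console top plane
p,d=S['top']['p'],S['top']['d']
W=np.array([dep('top',(a,b),d[b,a]) for b in range(115,245) for a in range(225,365) if d[b,a]>0])
h=np.histogram(W[:,2],bins=np.arange(-10,90,4));print(list(zip(h[1],h[0])))
w=W[(W[:,2]>42)&(W[:,2]<58)]
r=cv2.minAreaRect(w[:,:2].astype(np.float32));print(r,np.median(w[:,2]))
E
```

```text
side [228.66 191.66] [225 190   9   5  29] [ 8.144e+02  1.990e+01 -3.000e-01] [ 8.132e+02  2.020e+01 -4.000e-01]
side [339.17 191.43] [331 190  17   6  46] [ 5.786e+02 -1.021e+02 -1.000e-01] [ 5.814e+02 -1.036e+02 -2.000e-01]
side [235.57 199.22] [228 195  16   8  46] [ 7.784e+02  3.820e+01 -4.000e-01] [ 7.783e+02  3.890e+01 -3.000e-01]
side [305.33 200.47] [298 197  16   8  78] [583.6  54.6  65.8] [583.4  54.3  65.8]
side [276.73 214.6 ] [269 210  16  10 122] [603.1 128.7  71.4] [603.  128.6  71.4]
side [331.5  214.67] [328 213   8   5  30] [515.3  74.1  65.8] [515.4  73.7  65.8]
side [303.28 232.17] [299 230   9   5  36] [536.6 145.9  65.8] [536.1 145.6  65.8]
side [270.93 252.26] [259 245  25  16 147] [556.7 219.1  65.9] [556.9 218.4  66. ]
side [339.42 261.65] [330 253  20  19 120] [ 4.762e+02  1.140e+02 -1.000e-01] [ 4.750e+02  1.186e+02 -1.000e-01]
side [345. 264.] [343 263   5   3  11] [4.631e+02 1.200e+02 4.000e-01] [4.630e+02 1.202e+02 2.000e-01]
side [340.55 267.73] [338 267   6   3  11] [ 4.664e+02  1.328e+02 -1.000e-01] [ 4.662e+02  1.328e+02 -1.000e-01]
[(np.int64(-10), np.int64(25)), (np.int64(-6), np.int64(1101)), (np.int64(-2), np.int64(4805)), (np.int64(2), np.int64(2641)), (np.int64(6), np.int64(293)), (np.int64(10), np.int64(149)), (np.int64(14), np.int64(280)), (np.int64(18), np.int64(312)), (np.int64(22), np.int64(70)), (np.int64(26), np.int64(21)), (np.int64(30), np.int64(28)), (np.int64(34), np.int64(26)), (np.int64(38), np.int64(30)), (np.int64(42), np.int64(169)), (np.int64(46), np.int64(2025)), (np.int64(50), np.int64(3820)), (np.int64(54), np.int64(1554)), (np.int64(58), np.int64(170)), (np.int64(62), np.int64(173)), (np.int64(66), np.int64(302)), (np.int64(70), np.int64(92)), (np.int64(74), np.int64(27)), (np.int64(78), np.int64(0)), (np.int64(82), np.int64(0))]
((574.2808837890625, 153.75335693359375), (289.5030822753906, 288.896484375), 73.95507049560547) 51.56371473614135
```

```bash
python3 - <<'E'
from h import *
n='top';S=np.load('top0.npz');p=S['p'];d=S['d'];x0,y0,x1,y1=245,155,340,222
m=np.zeros(p.shape[:2],np.uint8);g=p.min(2);print(g[y0:y1,x0:x1].max())
m[y0:y1,x0:x1]=g[y0:y1,x0:x1]>130
k,l,st,ce=cv2.connectedComponentsWithStats(m)
for i in range(1,k):
    if st[i,4]>8:
        v,u=np.where(l==i);W=np.median([dep(n,(a,b),d[b,a]) for a,b in zip(u,v) if d[b,a]>0],0)
        print(ce[i].round(2),st[i],W.round(1),ray(n,ce[i],66).round(1),ray(n,ce[i],72).round(1),cv2.minAreaRect(np.c_[u,v].astype(np.float32)))
q=dict(bar=((270.93,252.26),),)
E
```

```text
159
[246.56 161.38] [245 155   6  18  63] [661.7 259.    0.8] [642.9 246.6  66. ] [641.3 245.5  72. ] ((247.5, 163.5), (17.0, 5.0), 90.0)
[294.03 176.21] [289 171  11  12 111] [603.2 125.6  72. ] [604.3 126.   66. ] [602.9 125.6  72. ] ((294.0, 176.5), (11.0, 10.0), 90.0)
[322.99 184.53] [318 179  11  12  88] [582.5  53.3  66.9] [582.9  53.4  66. ] [581.6  53.3  72. ] ((323.04718017578125, 184.58489990234375), (9.203156471252441, 9.3405179977417), 15.94539737701416)
[257.44 195.1 ] [249 191  18   9 100] [556.2 216.5  67. ] [556.1 216.8  66. ] [555.  215.9  72. ] ((257.4622802734375, 195.13206481933594), (17.994230270385742, 5.49442195892334), 15.945395469665527)
[286.11 203.52] [284 201   6   6  27] [535.  145.2  65.8] [534.8 144.8  66. ] [533.8 144.3  72. ] ((286.0000305175781, 203.50003051757812), (4.949747085571289, 4.949747085571289), 45.0)
[314.93 211.59] [313 209   5   6  27] [514.3  73.   66. ] [514.6  73.2  66. ] [513.6  73.   72. ] ((315.0, 211.5), (5.0, 4.0), 90.0)
[254.93 218.4 ] [245 213  30   9 145] [5.055e+02 2.344e+02 5.000e-01] [497.4 221.5  66. ] [496.6 220.6  72. ] ((259.5, 217.0), (29.0, 8.0), 0.0)
```

View pics/sidecrop.png

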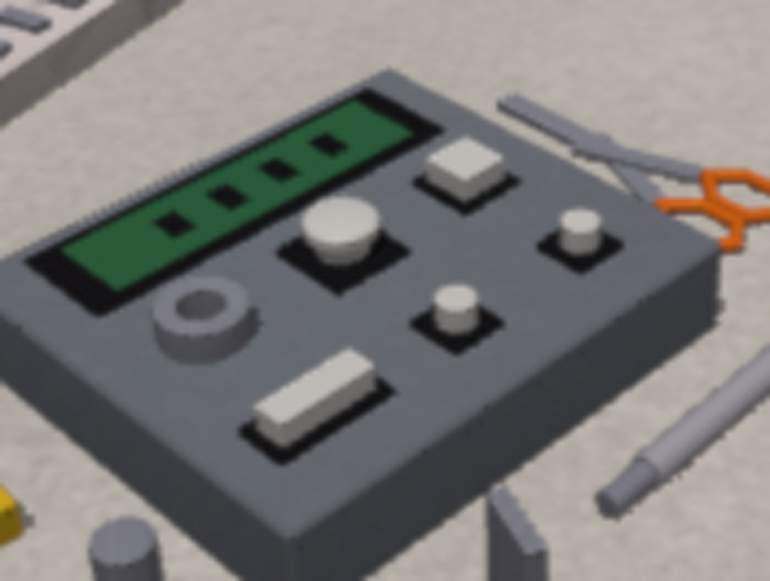

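View pics/topcrop.png

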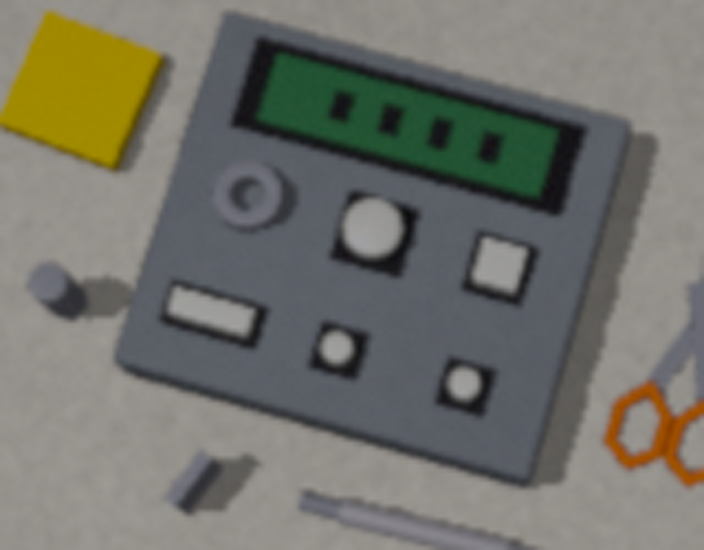

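The side view shows the same layout. The two cameras agree on the key tops: the bar is about (556,217,66) and the round key about (603,127,72). The console yaw is about −16°, so the tool is already aligned with it. I'll close the fingers and move above the bar with the tips at about z = 96.

Emit:
play_rows:
  hand: 0
  targets:
    - {"linear":[-10,-6,0],"turn":0}
    - {"linear":[-40,-22,0],"turn":0}
    - {"linear":[-80,-45,0],"turn":0}
    - {"linear":[-120,-67,0],"turn":0}
    - {"linear":[-160,-90,10],"turn":0}
    - {"linear":[-200,-112,20],"turn":0}
    - {"linear":[-240,-135,35],"turn":0}
    - {"linear":[-280,-157,50],"turn":0}
    - {"linear":[-320,-180,65],"turn":0}
    - {"linear":[-360,-202,80],"turn":0}
    - {"linear":[-400,-225,95],"turn":0}
    - {"linear":[-440,-247,105],"turn":0}
    - {"linear":[-470,-264,114],"turn":0}
    - {"linear":[-480,-270,118],"turn":0}
    - {"linear":[-480,-270,118],"turn":0}
    - {"linear":[-480,-270,118],"turn":0}
    - {"linear":[-480,-270,118],"turn":0}

```text
t: 2.22
eef_pos: [555.4, 218.4, 174.7]
tcp_rot: [3.141, 0.0, 2.879]
ft_force: [-0.1, 0.1, -0.1]
opening: 0.01
```

```bash
cat > s.py <<'E'
from h import *
s=env.state();y=s['tcp_rot'][2];print(s['t'],s['eef_pos'].round(2),s['tcp_rot'].round(4),s['ft_force'].round(2),s['opening'])
for nm,T in(('bar',(556.4,217.5,66)),('rnd',(603,127,72))):
    d=np.array(T)-s['eef_pos'];print(nm,'tool dx,dy',np.round([d[0]*np.cos(y)+d[1]*np.sin(y),d[0]*np.sin(y)-d[1]*np.cos(y)],1),'tip above',round(s['eef_pos'][2]-77.6-T[2],2))
E
cat > pic.py <<'E'
import sys; from h import *
for n in C:
    p,d=env.read_camera(n);np.savez(n+sys.argv[1]+'.npz',p=p,d=d)
    x0,y0,x1,y1=(210,110,370,230) if n=='top' else (200,120,380,290)
    cv2.imwrite(f'pics/{n}{sys.argv[1]}.png',cv2.resize(p[y0:y1,x0:x1,::-1],None,fx=3.5,fy=3.5,interpolation=cv2.INTER_CUBIC))
E
python3 s.py; python3 pic.py 1
```

```text
2.225 [555.37 218.44 174.68] [3.1412e+00 4.0000e-04 2.8791e+00] [-0.06  0.11 -0.09] 0.009744814227297935
bar tool dx,dy [-1.2 -0.6] tip above 31.08
rnd tool dx,dy [-69.7 -75.9] tip above 25.08
```

View pics/side1.png

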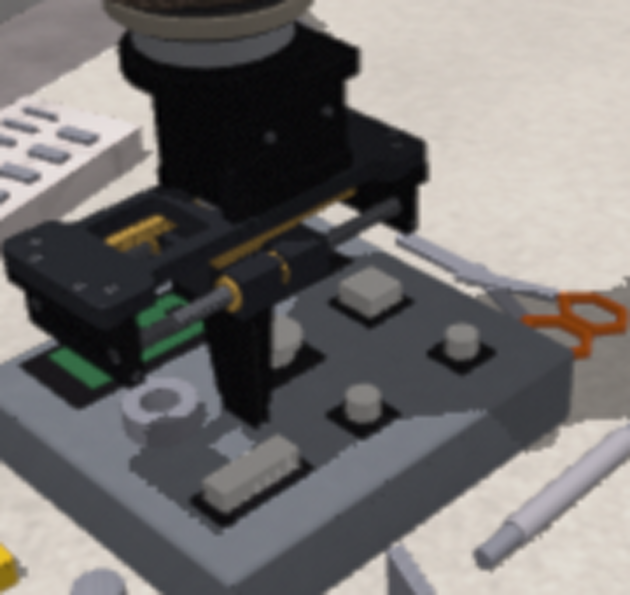

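View pics/top1.png

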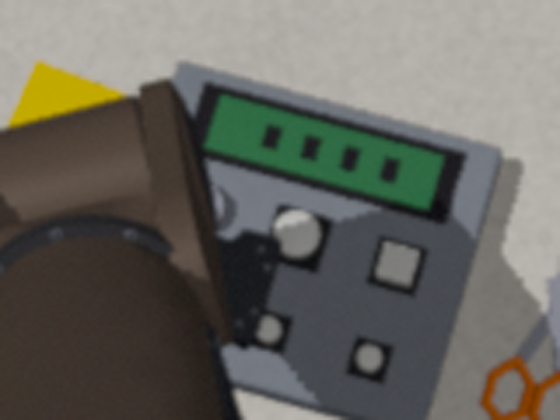

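The side crop shows the closed fingertips at about (245,420), directly above the bar at (250,475). The top view of the bar is blocked by the arm. I'll descend to about 3 mm above the key and check the force.

Emit:
play_rows:
  targets:
    - {"linear":[-1,-0.5,8],"turn":0}
    - {"linear":[-1,-0.5,17],"turn":0}
    - {"linear":[-1,-0.5,24],"turn":0}
    - {"linear":[-1,-0.5,27],"turn":0}
    - {"linear":[-1,-0.5,28],"turn":0}
    - {"linear":[-1,-0.5,28],"turn":0}

```text
t: 3.08
eef_pos: [556.9, 216.9, 146.3]
tcp_rot: [3.141, 0.0, 2.878]
ft_force: [0.2, -0.2, -0.1]
opening: 0.006
```

```bash
python3 s.py; python3 pic.py 2
```

```text
3.075 [556.85 216.85 146.33] [3.1414e+00 2.0000e-04 2.8778e+00] [ 0.18 -0.16 -0.12] 0.006418157185118876
bar tool dx,dy [0.6 0.5] tip above 2.73
rnd tool dx,dy [-68.  -74.7] tip above -3.27
```

View pics/side2.png

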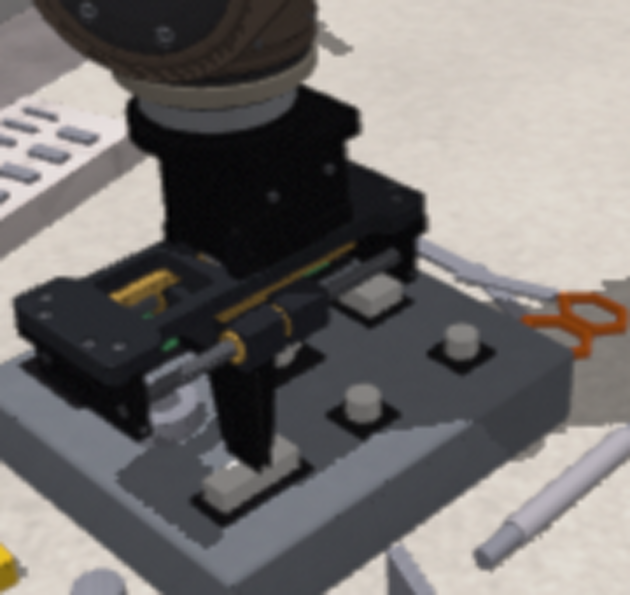

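The tips are over the bar's centre at about (258,465) and just above its top. I'll press slowly in small steps.

Emit:
play_rows:
  targets:
    - {"linear":[0.5,0.5,1],"turn":0}
    - {"linear":[0.5,0.5,2],"turn":0}
    - {"linear":[0.5,0.5,3],"turn":0}
    - {"linear":[0.5,0.5,4],"turn":0}
    - {"linear":[0.5,0.5,5],"turn":0}
    - {"linear":[0.5,0.5,6],"turn":0}
    - {"linear":[0.5,0.5,6],"turn":0}

```text
t: 4.05
eef_pos: [556.4, 217.5, 140.3]
tcp_rot: [3.141, 0.0, 2.878]
ft_force: [-0.2, 1.0, 2.5]
opening: 0.005
```

```bash
python3 s.py
```

```text
4.05 [556.44 217.48 140.25] [3.1415 0.     2.8778] [-0.25  1.02  2.47] 0.004510466543848733
bar tool dx,dy [0. 0.] tip above -3.35
rnd tool dx,dy [-68.5 -75.2] tip above -9.35
```

The force of 2.5 N at 3.4 mm matches the spring. I'll go about 3.7 mm deeper and hold.

Emit:
play_rows:
  targets:
    - {"linear":[0,0,1],"turn":0}
    - {"linear":[0,0,2],"turn":0}
    - {"linear":[0,0,3],"turn":0}
    - {"linear":[0,0,3.7],"turn":0}
    - {"linear":[0,0,3.7],"turn":0}

```text
t: 4.68
eef_pos: [556.4, 217.5, 136.6]
tcp_rot: [3.141, 0.0, 2.878]
ft_force: [-1.3, 1.0, 5.1]
opening: 0.003
```

```bash
python3 s.py
```

```text
4.675 [556.43 217.5  136.55] [3.1415 0.     2.8778] [-1.27  0.97  5.07] 0.003478238834801148
bar tool dx,dy [ 0. -0.] tip above -7.05
rnd tool dx,dy [-68.6 -75.2] tip above -13.05
```

Emit:
play_rows:
  targets:
    - {"linear":[0,0,0.4],"turn":0}
    - {"linear":[0,0,0.7],"turn":0}
    - {"linear":[0,0,0.7],"turn":0}
    - {"linear":[0,0,0.7],"turn":0}
    - {"linear":[0,0,0.7],"turn":0}
    - {"linear":[0,0,0.7],"turn":0}
    - {"linear":[0,0,0.7],"turn":0}
    - {"linear":[0,0,0.7],"turn":0}
    - {"linear":[0,0,0.7],"turn":0}
    - {"linear":[0,0,0.7],"turn":0}
    - {"linear":[0,0,0.7],"turn":0}
    - {"linear":[0,0,0.7],"turn":0}

```text
t: 6.18
eef_pos: [556.4, 217.5, 135.9]
tcp_rot: [3.141, 0.0, 2.878]
ft_force: [-0.1, 1.0, 5.0]
opening: 0.002
```

```bash
python3 s.py;python3 pic.py 3
```

```text
6.175 [556.45 217.48 135.91] [3.1414e+00 1.0000e-04 2.8778e+00] [-0.15  0.97  4.99] 0.0019045379103183853
bar tool dx,dy [0.1 0. ] tip above -7.69
rnd tool dx,dy [-68.5 -75.2] tip above -13.69
```

View pics/side3.png

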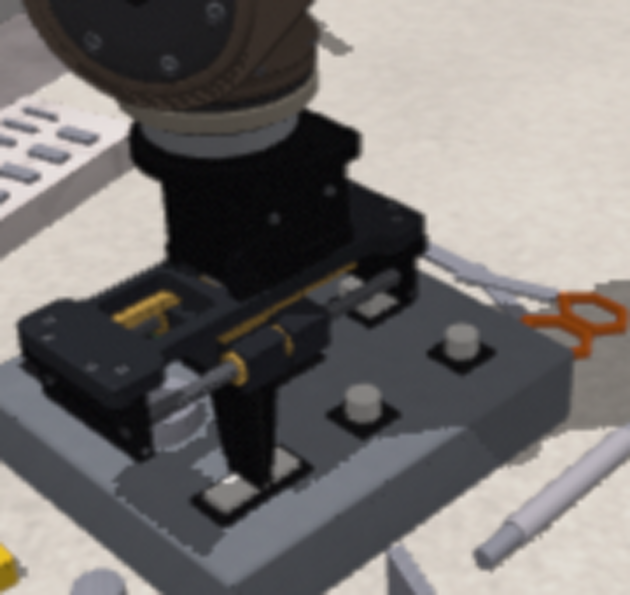

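The bar at about (250,485) is clearly down under the tips, and the other keys are up. I held it for over 1.2 s at 5 N. Now I'll lift, then move over the round key.

Emit:
play_rows:
  targets:
    - {"linear":[0,0,-3],"turn":0}
    - {"linear":[0,0,-9],"turn":0}
    - {"linear":[0,0,-18],"turn":0}
    - {"linear":[0,0,-28],"turn":0}
    - {"linear":[0,0,-36],"turn":0}
    - {"linear":[0,0,-38],"turn":0}
    - {"linear":[0,0,-38],"turn":0}
    - {"linear":[-8,-9,-38],"turn":0}
    - {"linear":[-24,-26,-38],"turn":0}
    - {"linear":[-42,-46,-38],"turn":0}
    - {"linear":[-60,-66,-38],"turn":0}
    - {"linear":[-68,-75,-38],"turn":0}
    - {"linear":[-68.5,-75,-38],"turn":0}
    - {"linear":[-68.5,-75,-38],"turn":0}
    - {"linear":[-68.5,-75,-38],"turn":0}

```text
t: 8.15
eef_pos: [602.7, 127.9, 173.9]
tcp_rot: [3.142, -0.0, 2.879]
ft_force: [-0.3, -0.3, 0.7]
opening: 0.008
```

```bash
python3 s.py;python3 pic.py 4
```

```text
8.15 [602.69 127.9  173.85] [ 3.1415e+00 -1.0000e-04  2.8787e+00] [-0.31 -0.34  0.67] 0.0075772156128848705
bar tool dx,dy [68.  74.5] tip above 30.25
rnd tool dx,dy [-0.5 -0.8] tip above 24.25
```

View pics/side4.png

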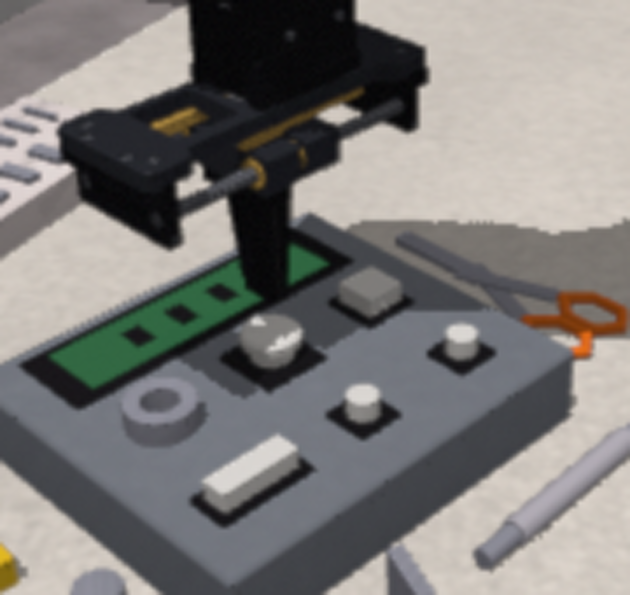

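The bar at (250,475) is up again, the ring at (160,410) hasn't moved, and the tips at (268,290) are above the round key at (270,335). I'll descend and press about 4 mm as a check.

Emit:
play_rows:
  targets:
    - {"linear":[0,0,6],"turn":0}
    - {"linear":[0,0,14],"turn":0}
    - {"linear":[0,0,20],"turn":0}
    - {"linear":[0,0,22],"turn":0}
    - {"linear":[0,0,23],"turn":0}
    - {"linear":[0,0,24],"turn":0}
    - {"linear":[0,0,25],"turn":0}
    - {"linear":[0,0,26],"turn":0}
    - {"linear":[0,0,27],"turn":0}
    - {"linear":[0,0,28],"turn":0}
    - {"linear":[0,0,28],"turn":0}

```text
t: 9.62
eef_pos: [603.1, 127.2, 145.9]
tcp_rot: [3.141, 0.0, 2.878]
ft_force: [-0.4, -0.2, 2.9]
opening: 0.006
```

```bash
python3 s.py
```

```text
9.625 [603.09 127.2  145.9 ] [3.1414e+00 3.0000e-04 2.8778e+00] [-0.39 -0.22  2.92] 0.005541890655108229
bar tool dx,dy [68.6 75. ] tip above 2.3
rnd tool dx,dy [ 0.  -0.2] tip above -3.7
```

Emit:
play_rows:
  targets:
    - {"linear":[0,0,1],"turn":0}
    - {"linear":[0,0,2],"turn":0}
    - {"linear":[0,0,3],"turn":0}
    - {"linear":[0,0,3.6],"turn":0}
    - {"linear":[0,0,4],"turn":0}
    - {"linear":[0,0,4],"turn":0}
    - {"linear":[0,0,4],"turn":0}
    - {"linear":[0,0,4],"turn":0}
    - {"linear":[0,0,4],"turn":0}

```text
t: 10.75
eef_pos: [603.1, 127.2, 141.9]
tcp_rot: [3.141, 0.0, 2.878]
ft_force: [0.8, -1.0, 4.6]
opening: 0.001
```

```bash
python3 s.py;python3 pic.py 5
```

```text
10.75 [603.08 127.19 141.88] [3.1414e+00 2.0000e-04 2.8777e+00] [ 0.79 -1.05  4.61] 0.001419236298216358
bar tool dx,dy [68.6 75. ] tip above -1.72
rnd tool dx,dy [ 0.  -0.2] tip above -7.72
```

View pics/side5.png

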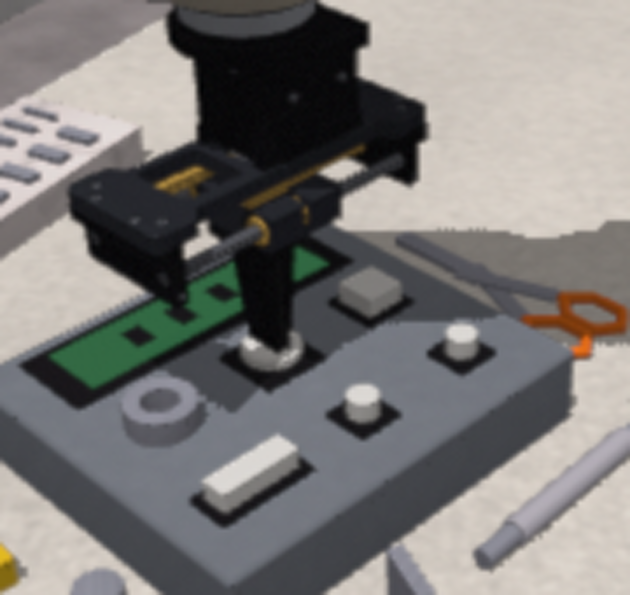

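The round key at (270,350) is down at 4.6 N and the bar is up. I'll lift clear and retreat.

Emit:
play_rows:
  targets:
    - {"linear":[0,0,-3],"turn":0}
    - {"linear":[0,0,-9],"turn":0}
    - {"linear":[0,0,-20],"turn":0}
    - {"linear":[0,0,-35],"turn":0}
    - {"linear":[0,0,-55],"turn":0}
    - {"linear":[0,0,-80],"turn":0}
    - {"linear":[0,0,-105],"turn":0}
    - {"linear":[0,0,-125],"turn":0}
    - {"linear":[0,0,-130],"turn":0}
    - {"linear":[0,0,-130],"turn":0}
    - {"linear":[0,0,-130],"turn":0}
    - {"linear":[0,0,-130],"turn":0}

```text
t: 12.35
eef_pos: [602.9, 127.2, 271.1]
tcp_rot: [-3.141, -0.001, 2.878]
ft_force: [-0.1, 0.4, 0.2]
opening: 0.003
```

```bash
python3 s.py;python3 pic.py 6; python3 - <<'E'
from h import *
a=np.load('side0.npz')['p'].astype(int);b=np.load('side6.npz')['p'].astype(int)
print(env.state()['qvel'].round(3))
cv2.imwrite('pics/diff6.png',np.hstack([cv2.resize(x[180:330,140:400].astype(np.uint8)[:,:,::-1],None,fx=1.5,fy=1.5) for x in(a,b)]))
E
```

```text
12.35 [602.86 127.17 271.12] [-3.1412e+00 -1.1000e-03  2.8778e+00] [-0.1   0.37  0.21] 0.002926194440975636
bar tool dx,dy [68.4 75.1] tip above 127.52
rnd tool dx,dy [-0.2 -0.1] tip above 121.52
[-0.001 -0.002 -0.003 -0.002 -0.001  0.   ]
```

View pics/diff6.png

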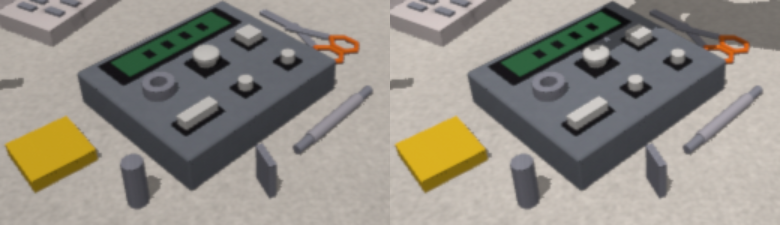

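The before and after views match: all the keys are up, and the ring (550,85) and the loose items haven't moved. I'll hand the job in.

```bash
python3 -c "
from cell import env
print(env.job_done())"
```

```text
the job is handed in; nothing more can be done
None
```

I pressed the bar key and then the large round key with the closed fingertips, let each come up, and handed the job in at about 12.4 s. It reports no verdict.

- **Bar key:** pressed about 7.7 mm and held for about 1.3 s at 5 N. The next picture showed it up again before I touched the round key.
- **Round key:** pressed about 7.7 mm at 4.6 N and held for about half a second, then released.
- **Depth figures:** the depths come from the arm's measured height and the key tops as seen by the cameras. The forces matched the stated spring at each depth. I did not push against the end stop.
- **Last checks:** the side view shows all five keys up and the ring and loose items where they began. The tool was about 120 mm clear of the keys with no contact force and the arm at rest.
- **Disagreement:** the two cameras differed by about 2–3 mm in y on the bar and round keys, so I used roughly the average. No check failed.

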